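# Seat the square bottle, find which way its cap unscrews and hold the cap off

### The job

Get the square bottle ready for refilling: stand it upright in the square recess of the wooden stand, fully down, so that it cannot turn, and let go of it there with its cap still on. Then unscrew its cap, which may have a right-hand or a left-hand thread: try gently one way, and if it stops at once do not force it but turn it the other way until it stops there, then lift it straight off. Finish while holding the cap still in the gripper, about 10 cm above where it sat, with the bottle still seated in its recess and the egg cup beside it still standing.

Things in the scene. Friction and masses are not known exactly. Their poses are not given: they have to be found in the camera images.
- bottle: white square ceramic bottle, loose, 0.38 to 0.56 kg: body 52 x 52 mm with flat upright sides, 84 mm high; 135 mm high with its cap. Origin at the centre of its underside, z up, x and y square to its sides. Starts upright on the worktop, turned a little. It fits the recess in any of four quarter turns. Best carried by the sides of its body, gripped 65 to 84 mm above its foot.
- cap: steel screw cap, 0.05 kg: round knurled skirt 47 mm across, 23 mm high, on top a straight thumb bar 40 mm long, 12 mm thick, 22 mm high (23 to 45 mm above the origin). Origin on its axis at the skirt's lower edge; x along the thumb bar, z up. Screwed on, its origin is 90 mm above the bottle's on the same axis, the bar within 5 degrees of the bottle's x axis.
- cap_grip (a point): point on the cap's axis inside the thumb bar, 36 mm above the cap's origin; axes as the cap's. Turned the right way the cap goes with almost no resistance for about 60 degrees to a hard stop; there (from about 50 degrees on) it lifts straight off, before that it is held down. It does not climb as it turns, apart from 2 mm of play.
- neck (a point): top of the bottle's neck, on its axis, 108 mm above its foot, inside the cap; axes as the bottle's. The thread's hand changes from start to start and cannot be seen. Turned the wrong way the cap meets a hard stop within 12 degrees. A stop is felt as a moment about the vertical (over 0.25 N m). Seated in the stand, the bottle too can turn up to 5 degrees before the recess holds it.
- stand: wooden board fixed on the worktop, 90 x 150 mm, 20 mm high, with one square and one round recess side by side; origin at the centre of its underside, y along its length. The square recess lies at y = -35 mm, the round one (54 mm across) at y = +40 mm.
- square_recess (a point): centre of the floor of the square recess, 4 mm above the worktop; the recess is 56 x 56 mm (2 mm of play on each side of the bottle), 16 mm deep, its upper edge chamfered by 3 mm; axes as the stand's, its sides along x and y
- egg_cup: turned wooden egg cup, 47 mm across, 57 mm high, standing loose in the round recess; leave it there. Origin at the centre of its underside.
Things that resemble listed ones, but are neither listed nor needed, are in the scene too. Of the things shaped like the bottle, the white one is meant. Leave any pink look-alike of the cap alone.

How it is judged:
On the way, in this order (a step that is already met when the one before it is completed fails the run):
1. the bottle stands fully down in the square recess, let go, its cap still on (horizontal distance between bottle and square_recess below 0.006 m and z of bottle in the frame of square_recess below 0.004 m and angle between bottle's own z axis and vertical below 0.12 rad and z of cap in the frame of bottle below 0.096 m and contact force between the fingers and bottle below 0.1 N), for 0.2 s.
2. the cap is lifted off, the bottle still seated (horizontal distance between bottle and square_recess below 0.006 m and z of bottle in the frame of square_recess below 0.004 m and angle between bottle's own z axis and vertical below 0.12 rad and z of cap in the frame of bottle above 0.115 m), for 0.2 s.
At the end, for the whole second after the job is handed in: Bottle in the square recess (centre within 6 mm, foot within 4 mm of its floor, tilt < 0.12 rad); cap held still (< 0.03 m/s) by the fingers, touching neither bottle nor stand, its origin 150 to 260 mm above the bottle's foot (60 to 170 mm above where it sat); egg cup upright (horizontal distance between bottle and square_recess below 0.006 m and z of bottle in the frame of square_recess below 0.004 m and angle between bottle's own z axis and vertical below 0.12 rad and z of cap in the frame of bottle between 0.15 and 0.26 m and contact force between the fingers and cap above 0.5 N and contact force between cap and bottle below 0.05 N and contact force between cap and stand below 0.05 N and linear speed of cap below 0.03 m/s and angle between egg_cup's own z axis and vertical below 0.4 rad); the arm keeps its last pose, push and grip.
It fails at once if the cap comes off while the bottle is not seated in the square recess (z of cap in the frame of bottle above 0.105 m and not (horizontal distance between bottle and square_recess below 0.006 m and z of bottle in the frame of square_recess below 0.004 m and angle between bottle's own z axis and vertical below 0.12 rad)).
It fails at once if the cap is forced (over 100 N between cap and bottle) (contact force between cap and bottle above 100 N).
It fails at once if the bottle is tipped over (angle between bottle's own z axis and vertical above 0.6 rad).
It fails at once if the egg cup is knocked over (angle between egg_cup's own z axis and vertical above 0.6 rad).
It also fails if it takes over 64 s, if anything falls off the work surface, if the arm or the gripper's body presses on something with over 40 N, if the wrist force passes 120 N, or if a joint passes its speed limit or range.

### The arm

A 6-joint arm with a two-finger parallel gripper is mounted at the origin on a cart in front of the work surface, level with it; the furniture and walls round the work are solid. World frame = base frame: x ahead of the robot, y to its left, z up, the work surface at z = 0. Lengths are in m, angles in rad, forces in N, time in s.
With the tool pointing down it reaches from about 0.3 to 0.75 m from the base axis. Payload 8.5 kg.
Tool frame: the origin (TCP) lies at the very end of the fingers, on their centre line; the grasp point (between the pads) lies 19 mm behind it (ctrl.hold_point_z is the z of the grasp point in the tool frame, in m); z points along the fingers, y is the line along which they close (so a half turn about z gives the same grasp; the last joint's range is limited). The gripper opens to 88 mm and grips with 3 to 60 N. Pads are 18 mm wide; open, the fingers measure 123 mm over their backs; the gripper's body (75 mm by 187 mm) begins 45 mm behind the grasp point.
Start: joints at [-1.41, 0.381, 1.297, -0, 1.464, -0.215], TCP at [0.202, -0.512, 0.239] pointing down, gripper open.
Joint ranges: [-3.11, 3.11], [-0.89, 2.33], [0.22, 2.48], [-1.42, 4.56], [0.17, 2.85], [-2.88, 2.88]. Speed limits (rad/s): [2.39, 2.39, 3.14, 3.14, 3.14, 3.14].

### API

Orientations are given as a rotation vector (axis times angle).
In Python, from workcell import ctrl gives the robot as it stands.
- The arm moves only by the tool carry_out, never from a script. Its argument "deltas" is a list of rows, each an object of numbers: "tx", "ty", "tz": the shift along the tool's x, y, z in mm; "roll": the turn about the tool's z in rad. A call has 1 to 5 rows; each row is the pose to reach, as a shift and turn from the pose commanded when the call began, along the tool's axes at that moment; what a row does not reach only later rows make up. A row lasts 1/8 s, in which the tool goes at most 62.5 mm and 10.7 degrees, less where a joint would pass 70% of its speed; a pose out of reach is approached as far as the arm can. A call with a gripper value outside its range is refused whole. "fingers" is the opening, from 0 (shut) to 1 (fully open), set as the call begins (left out, the last holds). The fingers move at their own pace and stop on an object; "newtons" is the grip in N (left out, the last holds). Time passes only in rows, so rows that repeat a pose let the fingers close. It gives the time, the measured TCP pose, the force, the opening and the grip force at its end, in the units of the state.
- ctrl.state(): the state, without advancing time (a new reading comes with each control period).
- ctrl.snapshot(name): name is "side" or "top" or "wrist"; returns a dict with "img" (384x512x3 uint8, red, green, blue), "K" (3x3 intrinsics, pixels), "dist" ([k1, k2, p1, p2, k3] as OpenCV has them; the pictures are not rectified), "extrinsics" (4x4, takes a point from world to camera coordinates). Camera axes: x right, y up, looking along -z (the intrinsics and any distortion apply to the point x, -y, -z); pixel columns grow to the right and rows downward; lengths in m; the calibration is good to about 2 mm. A picture is of the moment at which its call begins. There is no depth.
- ctrl.close_job(): hands the job in; it is judged then, once.
The state is a dict: "time_s": time; "joint_positions": joint angles; "dq": joint speeds; "tau": joint torques, N m; "position": TCP position; "tcp_rot": TCP orientation; "force": force on the tool from outside, world axes, zero at the start; "moment": the same for the moment, N m; "finger_gap": finger opening in m; "gripper_force": force on a finger pad.
Only numpy, scipy, OpenCV 4.12 (cv2) and the standard library are available. Lean on these libraries where they do the work, as an engineer would, in place of code of your own. Each camera call takes 0.05 s, during which the arm holds its last target. There are 200 camera calls.

## Working session

There is one attempt and no reset: what is moved stays moved. The work goes in short steps, Python scripts to look and compute and a tool call to move; the robot and the scene stay as the last step left them, time stands still between calls to the robot, and variables do not carry over. Pictures are saved under pics/ and viewed, at most 10 in all, crops included, and the job is handed in when it is done.

Besides the shell and the picture viewer there is one more tool, called after "Emit:" by a JSON object that holds its "name" and its "arguments". carry_out: Moves the arm, as the interface text tells. Its arguments: {"type":"object","properties":{"deltas":{"type":"array","items":{"type":"object","properties":{"tx":{"type":"number"},"ty":{"type":"number"},"tz":{"type":"number"},"roll":{"type":"number"}}}},"fingers":{"type":"number"},"newtons":{"type":"number"}},"required":["deltas"]}

```bash
mkdir -p pics; ls
cat > h.py <<'E'
import numpy as np, cv2
from workcell import ctrl
def snap(n,f=None):
    s=ctrl.snapshot(n)
    if f: cv2.imwrite('pics/'+f,s['img'][:,:,::-1])
    return s
def ray(s,uv):
    uv=np.array(uv,float).reshape(-1,1,2)
    p=cv2.undistortPoints(uv,np.array(s['K']),np.array(s['dist'])).reshape(-1,2)
    E=np.array(s['extrinsics']);R=E[:3,:3];t=E[:3,3]
    d=np.c_[p[:,0],-p[:,1],-np.ones(len(p))]@R
    return -R.T@t,d
def plane(s,uv,z):
    o,d=ray(s,uv); return o+d*((z-o[2])/d[:,2])[:,None]
def tri(l):  # list of (s,uv)
    A=np.zeros((3,3));b=np.zeros(3);L=[]
    for s,uv in l:
        o,d=ray(s,uv);d=d[0]/np.linalg.norm(d[0]);P=np.eye(3)-np.outer(d,d);A+=P;b+=P@o;L.append((o,P))
    x=np.linalg.solve(A,b); return x,[np.linalg.norm(P@(x-o)) for o,P in L]
def proj(s,X):
    E=np.array(s['extrinsics']);c=np.atleast_2d(X)@E[:3,:3].T+E[:3,3]
    c=c*[1,-1,-1]
    return cv2.projectPoints(c.reshape(-1,1,3),np.zeros(3),np.zeros(3),np.array(s['K']),np.array(s['dist']))[0].reshape(-1,2)
E
python3 - <<'E'
from h import *
ims=[]
for n in('side','top','wrist'):
    s=snap(n,n+'0.png');ims.append(s['img'][:,:,::-1]); o,_=ray(s,[256,192]);print(n,o.round(3))
cv2.imwrite('pics/all0.png',np.hstack([cv2.resize(i,(400,300)) for i in ims[:2]]))
print(ctrl.state())
E
```

```text
pics
side [ 0.2   -1.078  0.507]
top [ 0.452 -0.411  1.227]
wrist [ 0.273 -0.484  0.384]
{'time_s': 0.15, 'joint_positions': array([-1.41026977e+00,  3.81077067e-01,  1.29798616e+00,  9.84358050e-07,
        1.46359540e+00, -2.15309522e-01]), 'dq': array([ 0.00139994, -0.00165297, -0.00367118, -0.00141938, -0.00061452,
        0.00090107]), 'tau': array([ 3.63359279e-03, -4.38076937e+01, -2.24615943e+01,  7.14380527e-02,
        3.43128922e-02, -8.64815274e-05]), 'position': array([ 0.20183988, -0.51142175,  0.23829426]), 'tcp_rot': array([-3.08523911e+00, -5.86694238e-01, -4.73798970e-05]), 'force': array([-0.62568075, -0.12334624,  0.64555565]), 'moment': array([ 0.03448547, -0.04317476,  0.01040213]), 'gripper_force': 0.0, 'finger_gap': 0.08808675534164849}
```

View pics/top0.png

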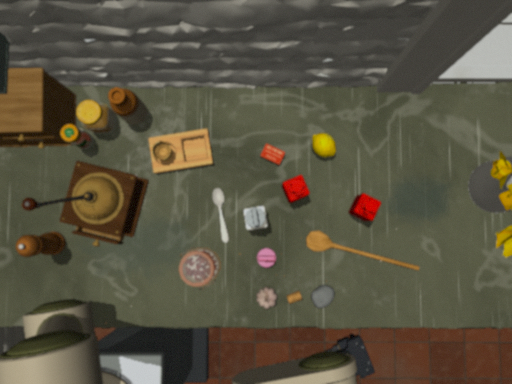

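View pics/side0.png

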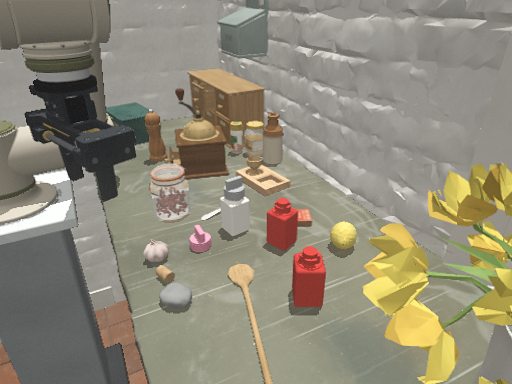

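The top view shows the white bottle at (256,218), with the stand at (181,151), its square recess at (197,149) and the egg cup at (164,152). In the side view the bottle is at (235,210) and the stand at (263,179).

Run:
```python
from h import *
s=snap('side');t=snap('top')
T=t['img'];S=s['img']
a=cv2.resize(T[200:240,236:276],(400,400),interpolation=cv2.INTER_CUBIC)
b=cv2.resize(T[125:175,145:215],(400,286),interpolation=cv2.INTER_CUBIC)
c=cv2.resize(S[170:245,205:255],(200,300),interpolation=cv2.INTER_CUBIC)
d=cv2.resize(S[145:200,230:300],(200,157),interpolation=cv2.INTER_CUBIC)
M=np.zeros((600,800,3),np.uint8);M[:400,:400]=a;M[:286,400:]=b;M[290:590,400:600]=c;M[290:447,600:]=d
cv2.imwrite('pics/m1.png',M[:,:,::-1])
print(plane(t,[[256,218]],.1),plane(t,[[181,151],[197,149],[164,152]],.02))
hs=cv2.cvtColor(T,cv2.COLOR_RGB2HSV)
# stand contour
m=cv2.inRange(hs,(5,70,90),(25,255,255));n,l,st,ce=cv2.connectedComponentsWithStats(m)
k=l[132,175] or l[165,175];
for i in range(1,n):
    if st[i,4]>300: print(st[i],ce[i])
```

```text
[[ 0.4836805  -0.39600264  0.1       ]] [[ 0.65480023 -0.20554322  0.02      ]
 [ 0.65992976 -0.24581763  0.02      ]
 [ 0.65222064 -0.16275658  0.02      ]]
[   0   67   43   65 2517] [ 22.11640842 100.76440207]
[107  86  27  26 350] [116.85142857  96.04285714]
[ 76  99  32  30 755] [ 91.17086093 113.52980132]
[ 147  127   66   47 2300] [180.19608696 150.14565217]
[259 142  27  23 380] [272.25789474 153.18157895]
[490 151  22  38 425] [500.39764706 169.16      ]
[  71  172   53   53 1822] [ 96.20417124 197.48737651]
[ 305  229  115   42 1061] [348.0527804  249.04806786]
[178 247  44  43 765] [200.02875817 266.70196078]
[430 327  33  14 366] [446.25136612 334.53825137]
[361 328  33  14 351] [376.98290598 334.41880342]
[465 328  33  14 380] [481.45526316 334.78684211]
[256 343  33  23 646] [271.         352.81578947]
[365 343  29  34 766] [381.59530026 358.22976501]
[ 396  343   33   34 1070] [412.02523364 359.33457944]
[466 343  33  35 868] [481.72119816 359.82142857]
```

View pics/m1.png

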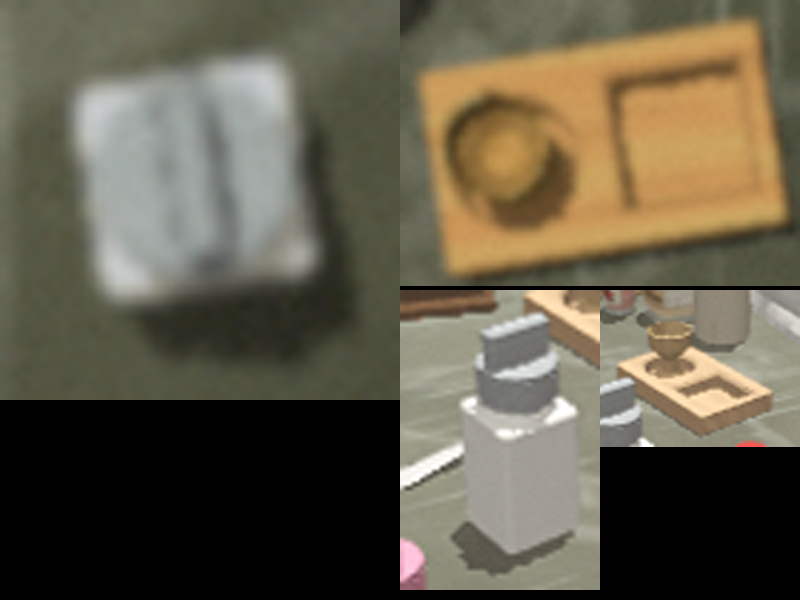

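Enlarged top view: the bottle's body corners and the thumb bar are clear, with the bar about 8° off image vertical. The stand's corners and the square recess edge are also clear, and the side view shows the matching left, near and right corners for triangulation.

Run:
```python
from h import *
s=snap('side');t=snap('top')
f=lambda p,k,o:(np.array(p,float)+.5)/k-.5+np.array(o)
bt=f([[78,90],[288,60],[318,270],[108,298]],10,[236,200])
stp=f([[22,72],[357,22],[387,220],[52,272]],400/70,[145,125])
rc=f([[212,80],[340,65],[357,195],[235,205]],400/70,[145,125])
bs=f([[66,112],[112,138],[177,112]],4,[205,170])   # BL,BR,TR
ss=f([[18,75],[103,126],[172,110]],200/70,[230,145])
for nm,a,b in(('bottle',bt,bs),('stand',stp,ss)):
    for i,j in((0,3),(1,2),(2,1)): x,e=tri([(s,b[i]),(t,a[j])]);print(nm,x.round(4),np.round(e,4))
for nm,p,z in(('bottle',bt,.084),('stand',stp,.02),('rec',rc,.02)):
    P=plane(t,p,z)[:,:2];c=P.mean(0)
    e=[P[0]-P[3],P[1]-P[2]];g=[P[0]-P[1],P[3]-P[2]]
    print(nm,c.round(4),'len',[round(np.linalg.norm(v),4) for v in e+g],'yaw',[round(np.degrees(np.arctan2(v[1],v[0])),1) for v in e],[round(np.degrees(np.arctan2(-v[0],v[1])),1) for v in g])
# stand via mask minAreaRect
hs=cv2.cvtColor(t['img'],cv2.COLOR_RGB2HSV);m=cv2.inRange(hs,(5,70,90),(25,255,255));n,l,st,ce=cv2.connectedComponentsWithStats(m)
k=[i for i in range(n) if st[i,0]==147][0]
c=max(cv2.findContours((l==k).astype('u1'),0,1)[0],key=cv2.contourArea);print(plane(t,cv2.boxPoints(cv2.minAreaRect(c)),.02).round(4))
```

```text
bottle [ 0.4593 -0.3737  0.0815] [0.002 0.002]
bottle [ 0.4663 -0.4235  0.0883] [0.0025 0.0025]
bottle [ 0.5131 -0.4154  0.0886] [0.0003 0.0003]
stand [ 0.6016 -0.1374  0.0179] [0.0005 0.0005]
stand [ 0.6249 -0.2853  0.0211] [0.001 0.001]
stand [ 0.7144 -0.2693  0.0097] [0.0005 0.0005]
bottle [ 0.4854 -0.3943] len [np.float64(0.0496), np.float64(0.0501), np.float64(0.0502), np.float64(0.05)] yaw [np.float64(8.4), np.float64(8.1)] [np.float64(8.1), np.float64(7.6)]
stand [ 0.6569 -0.204 ] len [np.float64(0.0903), np.float64(0.0896), np.float64(0.1496), np.float64(0.1488)] yaw [np.float64(9.5), np.float64(9.0)] [np.float64(8.7), np.float64(8.9)]
rec [ 0.6614 -0.2398] len [np.float64(0.0568), np.float64(0.0586), np.float64(0.0569), np.float64(0.0539)] yaw [np.float64(11.1), np.float64(7.9)] [np.float64(6.8), np.float64(4.8)]
[[ 0.6911 -0.1166  0.02  ]
 [ 0.7184 -0.2718  0.02  ]
 [ 0.623  -0.2888  0.02  ]
 [ 0.5962 -0.1345  0.02  ]]
```

Emit:
{"name": "carry_out", "arguments": {"deltas": [{"tx": 55,"ty": -1,"tz": 0,"roll": 0.08},{"tx": 110,"ty": -2,"tz": 0,"roll": 0.16},{"tx": 165,"ty": -4,"tz": 0,"roll": 0.234},{"tx": 200,"ty": -5,"tz": 0,"roll": 0.234},{"tx": 200,"ty": -5,"tz": 0,"roll": 0.234}], "fingers": 1}}

```text
time_s: 0.98
position: [0.3877, -0.4324, 0.2386]
tcp_rot: [-3.133, -0.228, -0.0]
force: [0.3, -0.2, 0.3]
finger_gap: 0.0879
gripper_force: 0.0
```

Run:
```python
from h import *
w=snap('wrist','w1.png');st=ctrl.state();print(st['time_s'],st['position'],st['tcp_rot'],st['force'],np.linalg.norm(st['dq']))
R=cv2.Rodrigues(st['tcp_rot'])[0];print('yaw',np.degrees(np.arctan2(R[1,0],R[0,0])));o,d=ray(w,[255.5,191.5]);print(o,d)
```

```text
1.025 [ 0.38645858 -0.43316606  0.23855648] [-3.13335003e+00 -2.25395818e-01  6.25888139e-04] [-0.1937272   0.14867523  0.59149701] 0.03968388477088293
yaw 8.228908829495829
[ 0.46331191 -0.4219646   0.38456101] [[-0.29240544 -0.05759583 -0.95470702]]
```

View pics/w1.png

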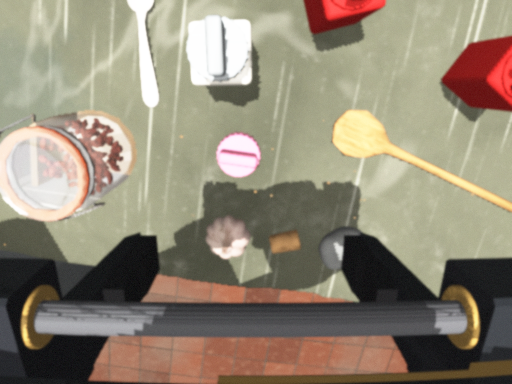

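The wrist view shows the bottle at about (220,52) with its sides square to the tool, and the bar running vertically at (215,45). The pink look-alike is at (238,155).

Run:
```python
from h import *
w=snap('wrist');t=snap('top');im=w['img']
hs=cv2.cvtColor(im,cv2.COLOR_RGB2HSV)
for lo in(150,190):
    m=cv2.inRange(hs[:110,170:270],(0,0,lo),(180,45,255));m=cv2.morphologyEx(m,cv2.MORPH_CLOSE,np.ones((9,9)));m=cv2.morphologyEx(m,cv2.MORPH_OPEN,np.ones((5,5)))
    c=max(cv2.findContours(m,0,1)[0],key=cv2.contourArea)+[170,0]
    r=cv2.minAreaRect(c);b=cv2.boxPoints(r);P=plane(w,b,.084);print(lo,np.round(b,1).tolist(),P[:,:2].round(4).tolist(),P.mean(0).round(4),[round(np.linalg.norm(P[i]-P[i-1]),4) for i in range(4)],'yaw',[round(np.degrees(np.arctan2(*(P[i]-P[i-1])[[1,0]])),1) for i in range(4)])
cv2.imwrite('pics/m2.png',cv2.resize(im[0:110,170:270],(600,600*110//100)[:2],interpolation=cv2.INTER_CUBIC)[:600,:,::-1])
```

```text
150 [[170.0, 0.0], [269.0, 0.0], [269.0, 109.0], [170.0, 109.0]] [[0.5199, -0.349], [0.5307, -0.428], [0.4453, -0.4414], [0.4333, -0.3566]] [ 0.4823 -0.3938  0.084 ] [np.float64(0.0869), np.float64(0.0797), np.float64(0.0865), np.float64(0.0856)] yaw [np.float64(5.0), np.float64(-82.2), np.float64(-171.1), np.float64(98.0)]
190 [[170.0, 0.0], [269.0, 0.0], [269.0, 83.0], [170.0, 83.0]] [[0.5199, -0.349], [0.5307, -0.428], [0.4667, -0.438], [0.455, -0.3548]] [ 0.4931 -0.3925  0.084 ] [np.float64(0.0652), np.float64(0.0797), np.float64(0.0648), np.float64(0.084)] yaw [np.float64(5.1), np.float64(-82.2), np.float64(-171.1), np.float64(98.0)]
```

View pics/m2.png

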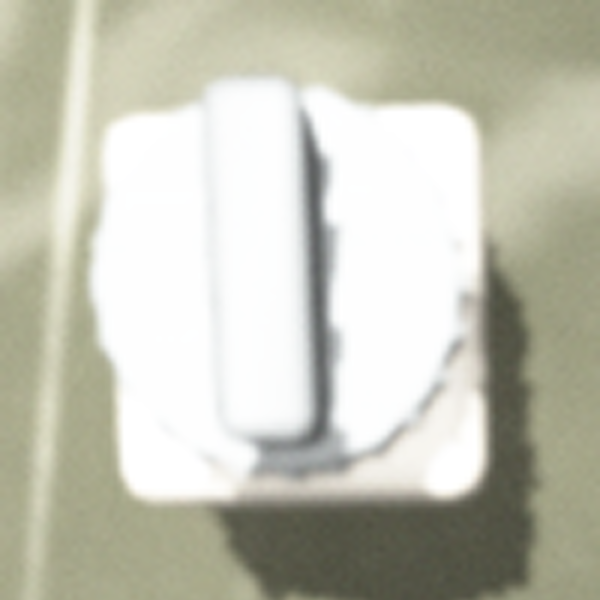

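The bottle fills this crop (scale 6). Its body corners are at (102,107), (482,100), (492,500) and (122,502), and the bar top's centre is at (262,258).

Run:
```python
from h import *
w=snap('wrist');t=snap('top')
f=lambda p,k,o:(np.array(p,float)+.5)/k-.5+np.array(o)
b=f([[102,107],[482,100],[492,500],[122,502]],6,[170,0]);bar=f([[205,85],[297,80],[325,438],[222,430]],6,[170,0])
for z,p in((.084,b),(.135,bar)):
    P=plane(w,p,z);print(P.mean(0).round(4),[round(float(np.linalg.norm(P[i]-P[i-1])),4) for i in range(4)],'yaw',[round(float(np.degrees(np.arctan2(*(P[i]-P[i-1])[[1,0]]))),1) for i in range(4)])
bt=f([[78,90],[288,60],[318,270],[108,298]],10,[236,200])
for i in range(4): x,e=tri([(w,b[i]),(t,bt[i])]);print(x.round(4),np.round(e[0],4))
st=ctrl.state();print(st['position'],st['time_s'])
R=cv2.Rodrigues(st['tcp_rot'])[0]
print(R.T@(np.array([.4853,-.394,.2386])-st['position']))
```

```text
[ 0.4856 -0.3944  0.084 ] [0.052, 0.0515, 0.0525, 0.0523] yaw [8.7, -81.4, -170.4, 98.1]
[ 0.4856 -0.3946  0.135 ] [0.0374, 0.0104, 0.0388, 0.012] yaw [9.3, -79.5, -168.3, 93.5]
[ 0.5062 -0.3662  0.0916] 0.0001
[ 0.513  -0.4158  0.0962] 0.0003
[ 0.4655 -0.4247 -0.1087] 0.0005
[ 0.4568 -0.3733  0.0883] 0.0006
[ 0.38508131 -0.43416735  0.2387924 ] 1.225
[ 0.1048512  -0.02575719  0.00017641]
```

Emit:
{"name": "carry_out", "arguments": {"deltas": [{"tx": 52,"ty": -13},{"tx": 105,"ty": -25.5},{"tx": 105,"ty": -25.5,"tz": 30},{"tx": 105,"ty": -25.5,"tz": 60},{"tx": 105,"ty": -25.5,"tz": 85}]}}

```text
invalid input
```

Emit:
{"name": "carry_out", "arguments": {"deltas": [{"tz": 0},{"tz": 0}]}}

```text
invalid input
```

Run:
```python
from h import *
for _ in range(3):
    w=snap('wrist','w2.png');st=ctrl.state();R=cv2.Rodrigues(st['tcp_rot'])[0];print(st['time_s'],st['position'],st['force'].round(2),'yaw',np.degrees(np.arctan2(R[1,0],R[0,0])),R[2])
    print(R.T@(np.array([.4855,-.3944,.076])-st['position']))
s=snap('side','s2.png');p=proj(s,[st['position']])[0];print(p)
```

```text
1.275 [ 0.3851294  -0.43417704  0.2388131 ] [-0.11  0.87  0.61] yaw 8.034589713164335 [-7.85569774e-05  8.30022966e-05 -9.99999993e-01]
[ 0.10495781 -0.02537121  0.16280275]
1.325 [ 0.38523943 -0.4340767   0.2388103 ] [-1.3   1.19  0.88] yaw 8.042762255824204 [-8.02273463e-05  1.64862571e-05 -9.99999997e-01]
[ 0.10483871 -0.02526145  0.16280147]
1.375 [ 0.38536172 -0.43397062  0.23881051] [0.25 0.27 0.75] yaw 8.056162542550778 [-7.15099928e-05 -7.72643755e-06 -9.99999997e-01]
[ 0.10470725 -0.0251451   0.16280322]
[191.57136721 148.76620376]
```

View pics/w2.png

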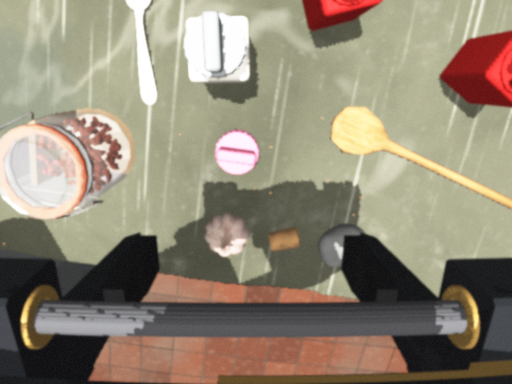

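The move was refused because every row needs all four keys. The picture is unchanged, with the bottle at (218,48), so I'm resending complete rows.

Emit:
{"name": "carry_out", "arguments": {"deltas": [{"tx": 52,"ty": -13,"tz": 0,"roll": 0},{"tx": 105,"ty": -25.5,"tz": 0,"roll": 0},{"tx": 105,"ty": -25.5,"tz": 30,"roll": 0},{"tx": 105,"ty": -25.5,"tz": 60,"roll": 0},{"tx": 105,"ty": -25.5,"tz": 85,"roll": 0}]}}

```text
time_s: 2.05
position: [0.4861, -0.3934, 0.1526]
tcp_rot: [-3.133, -0.222, 0.001]
force: [-0.2, 0.1, -0.2]
finger_gap: 0.0884
gripper_force: 0.0
```

Emit:
{"name": "carry_out", "arguments": {"deltas": [{"tx": 0,"ty": 0,"tz": 0,"roll": 0},{"tx": 0,"ty": 0,"tz": 0,"roll": 0}]}}

```text
time_s: 2.3
position: [0.4866, -0.394, 0.1549]
tcp_rot: [3.132, 0.222, 0.002]
force: [-0.7, -0.4, -0.1]
finger_gap: 0.0881
gripper_force: 0.0
```

Run:
```python
from h import *
for _ in range(3):
    w=snap('wrist','w3.png');st=ctrl.state();R=cv2.Rodrigues(st['tcp_rot'])[0];print(st['time_s'],st['position'],st['force'].round(2),'yaw',np.degrees(np.arctan2(R[1,0],R[0,0])))
    print(R.T@(np.array([.4855,-.3944,.076])-st['position']))
```

```text
2.35 [ 0.48668566 -0.39401717  0.15515522] [-0.08 -0.27  0.81] yaw 8.113448768440989
[-1.32779204e-03  5.70066127e-05  7.91538664e-02]
2.4 [ 0.48668471 -0.39394437  0.15515825] [ 0.39 -0.29  0.73] yaw 8.115566482669482
[-0.00133846  0.00012379  0.07915701]
2.45 [ 0.48662735 -0.39384194  0.15497857] [ 0.73 -0.54 -0.41] yaw 8.1176965080042
[-0.00128275  0.00025419  0.07897776]
```

View pics/w3.png

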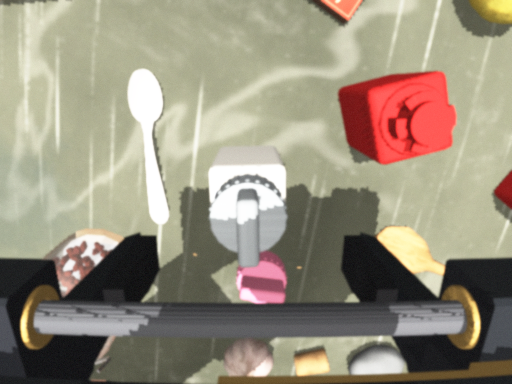

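The bottle sits centred between the fingers at (248,200), midway between the finger tips at 157 and 345. The red bottle at (400,115) is clear, so I'll descend.

Emit:
{"name": "carry_out", "arguments": {"deltas": [{"tx": -1,"ty": 0,"tz": 25,"roll": 0},{"tx": -1,"ty": 0,"tz": 48,"roll": 0},{"tx": -1,"ty": 0,"tz": 66,"roll": 0},{"tx": -1,"ty": 0,"tz": 74,"roll": 0},{"tx": -1,"ty": 0,"tz": 79,"roll": 0}]}}

```text
time_s: 3.08
position: [0.4856, -0.3939, 0.0751]
tcp_rot: [3.133, 0.222, 0.001]
force: [-0.9, 0.4, 0.7]
finger_gap: 0.0881
gripper_force: 0.0
```

Emit:
{"name": "carry_out", "arguments": {"deltas": [{"tx": 0,"ty": 0,"tz": 0.5,"roll": 0},{"tx": 0,"ty": 0,"tz": 1,"roll": 0}]}}

```text
time_s: 3.32
position: [0.4856, -0.3938, 0.0744]
tcp_rot: [3.133, 0.222, 0.001]
force: [-0.2, -0.2, 0.4]
finger_gap: 0.0882
gripper_force: 0.0
```

Emit:
{"name": "carry_out", "arguments": {"deltas": [{"tx": 0,"ty": 0,"tz": 1.5,"roll": 0},{"tx": 0,"ty": 0,"tz": 1.5,"roll": 0},{"tx": 0,"ty": 0,"tz": 1.5,"roll": 0},{"tx": 0,"ty": 0,"tz": 1.5,"roll": 0},{"tx": 0,"ty": 0,"tz": 1.5,"roll": 0}], "fingers": 0.3, "newtons": 35}}

```text
time_s: 3.95
position: [0.4854, -0.3935, 0.0723]
tcp_rot: [-3.133, -0.223, 0.0]
force: [-0.5, 0.6, 1.6]
finger_gap: 0.0516
gripper_force: 34.9
```

Emit:
{"name": "carry_out", "arguments": {"deltas": [{"tx": 0,"ty": 0,"tz": 0,"roll": 0},{"tx": 0,"ty": 0,"tz": 0,"roll": 0},{"tx": 0,"ty": 0,"tz": -3,"roll": 0},{"tx": 0,"ty": 0,"tz": -6,"roll": 0},{"tx": 0,"ty": 0,"tz": -10,"roll": 0}]}}

```text
time_s: 4.58
position: [0.4853, -0.3936, 0.0822]
tcp_rot: [-3.133, -0.222, 0.001]
force: [-0.3, -0.6, -4.0]
finger_gap: 0.0517
gripper_force: 34.9
```

Emit:
{"name": "carry_out", "arguments": {"deltas": [{"tx": 0,"ty": 0,"tz": -40,"roll": 0},{"tx": 10,"ty": -15,"tz": -80,"roll": 0},{"tx": 40,"ty": -50,"tz": -100,"roll": 0},{"tx": 75,"ty": -95,"tz": -100,"roll": 0},{"tx": 100,"ty": -128,"tz": -100,"roll": 0}]}}

```text
time_s: 5.2
position: [0.5671, -0.2508, 0.1827]
tcp_rot: [3.134, 0.224, 0.001]
force: [0.0, 0.2, -4.4]
finger_gap: 0.0517
gripper_force: 34.9
```

Emit:
{"name": "carry_out", "arguments": {"deltas": [{"tx": 0,"ty": 0,"tz": 0,"roll": 0},{"tx": 0,"ty": 0,"tz": 0,"roll": 0},{"tx": 0,"ty": 0,"tz": 0,"roll": 0}]}}

```text
time_s: 5.58
position: [0.5658, -0.2538, 0.1822]
tcp_rot: [3.134, 0.22, -0.0]
force: [0.1, 0.1, -4.2]
finger_gap: 0.0517
gripper_force: 34.9
```

Run:
```python
from h import *
w=snap('wrist','w4.png');st=ctrl.state();R=cv2.Rodrigues(st['tcp_rot'])[0];print(st['time_s'],st['position'],st['force'].round(2),'yaw',np.degrees(np.arctan2(R[1,0],R[0,0])))
np.savez('w4.npz',**w)
```

```text
5.625 [ 0.56584543 -0.25380996  0.18217764] [ 0.98  0.31 -4.19] yaw 8.036465735765052
```

View pics/w4.png

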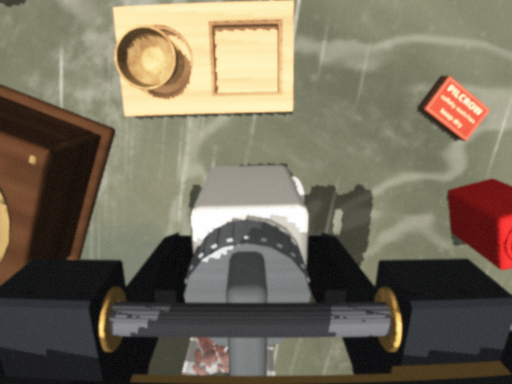

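The wrist view shows the stand at top, with its corners near (112,7), (294,0), (293,110) and (125,116). The recess rim's corners are near (209,22), (279,20), (279,94) and (212,95), and the bottle hangs upright in the gripper.

Run:
```python
from h import *
w=dict(np.load('w4.npz'));im=w['img'];hs=cv2.cvtColor(im,cv2.COLOR_RGB2HSV)
m=cv2.inRange(hs[:125],(8,50,120),(35,255,255));n,l,st,ce=cv2.connectedComponentsWithStats(m);k=1+np.argmax(st[1:,4]);print(st[k])
c=max(cv2.findContours((l==k).astype('u1'),0,1)[0],key=cv2.contourArea)[:,0].astype(float)
def line(sel,ax):  # fit line; ax=0: y=f(x)
    p=c[sel]; a=np.polyfit(p[:,ax],p[:,1-ax],1); r=p[:,1-ax]-np.polyval(a,p[:,ax]); k=abs(r)<1.5; return np.polyfit(p[k,ax],p[k,1-ax],1)
x,y=c.T
L=line((x<135)&(y>15)&(y<108),1);Rr=line((x>285)&(y>8)&(y<103),1);B=line((y>105)&(x>135)&(x<285),0);T=line((y<12)&(x>122)&(x<285),0)
def X(v,h):
    yy=50.
    for _ in range(20): xx=np.polyval(v,yy);yy=np.polyval(h,xx)
    return xx,yy
C=np.array([X(L,T),X(Rr,T),X(Rr,B),X(L,B)]);print(C.round(1))
rc=[[209,22],[279,20],[279,94],[212,95]]
for nm,p in(('stand',C),('rec',rc)):
    P=plane(w,p,.02)[:,:2];e=[P[0]-P[3],P[1]-P[2]];g=[P[0]-P[1],P[3]-P[2]]
    print(nm,P.mean(0).round(4),[round(float(np.linalg.norm(v)),4) for v in e+g],[round(float(np.degrees(np.arctan2(v[1],v[0]))),1) for v in e]+[round(float(np.degrees(np.arctan2(-v[0],v[1]))),1) for v in g])
    if nm=='stand':
        a=np.radians(np.mean([np.degrees(np.arctan2(-v[0],v[1])) for v in g]));q=P.mean(0)+.035*np.array([np.sin(a),-np.cos(a)]);print('recess',q)
t=snap('top');bt=np.array([[148.85,137.6],[207.5,128.85],[212.7,163.5],[154.1,172.6]])
for i in range(4): print(tri([(w,C[i]),(t,bt[i]-.4)])[0].round(4))
# recess edges: gray profiles
gr=cv2.cvtColor(im,cv2.COLOR_RGB2GRAY).astype(int)
print(gr[50:65,200:290].mean(0).astype(int).tolist());print(gr[8:110,235:255].mean(1).astype(int).tolist())
```

```text
[  112     0   188   118 19452]
[[111.    5.2]
 [293.4  -1.5]
 [294.6 111.2]
 [123.2 116. ]]
stand [ 0.6584 -0.2019] [0.092, 0.0919, 0.1519, 0.1534] [9.4, 10.3, 9.3, 9.4]
recess [ 0.66407378 -0.23647062]
rec [ 0.6633 -0.2358] [0.0596, 0.0603, 0.0584, 0.0586] [8.9, 9.2, 9.5, 8.8]
[ 0.6872 -0.1272  0.0392]
[ 0.7158 -0.2697  0.0132]
[ 0.6249 -0.2851  0.0188]
[ 0.6008 -0.1378  0.0263]
[233, 233, 232, 232, 233, 232, 233, 232, 231, 222, 202, 184, 170, 145, 124, 157, 206, 230, 236, 237, 238, 238, 238, 238, 238, 238, 238, 238, 238, 238, 238, 237, 238, 237, 237, 238, 238, 237, 238, 237, 237, 237, 237, 237, 237, 237, 238, 237, 237, 237, 237, 238, 237, 237, 237, 237, 237, 237, 237, 237, 237, 236, 237, 237, 237, 237, 237, 237, 237, 237, 237, 237, 237, 237, 237, 236, 229, 202, 175, 190, 203, 208, 220, 230, 233, 234, 235, 235, 235, 235]
[240, 238, 237, 236, 236, 234, 231, 229, 228, 227, 224, 210, 184, 165, 163, 154, 122, 92, 98, 124, 146, 175, 208, 228, 233, 233, 234, 235, 235, 236, 236, 235, 233, 230, 229, 229, 231, 233, 234, 235, 235, 234, 233, 233, 234, 235, 237, 237, 238, 238, 238, 238, 238, 239, 239, 240, 240, 241, 241, 240, 239, 238, 237, 238, 238, 238, 238, 238, 236, 234, 230, 227, 227, 229, 232, 234, 234, 234, 234, 235, 236, 238, 238, 232, 214, 203, 207, 219, 230, 233, 233, 233, 234, 235, 238, 239, 240, 241, 241, 241, 241, 240]
```

Emit:
{"name": "carry_out", "arguments": {"deltas": [{"tx": 50,"ty": -1,"tz": 0,"roll": -0.01},{"tx": 98,"ty": -2.5,"tz": 0,"roll": -0.0185},{"tx": 98,"ty": -2.5,"tz": 30,"roll": -0.0185},{"tx": 98,"ty": -2.5,"tz": 55,"roll": -0.0185},{"tx": 98,"ty": -2.5,"tz": 75,"roll": -0.0185}]}}

```text
time_s: 6.3
position: [0.6625, -0.237, 0.1058]
tcp_rot: [-3.131, -0.25, 0.002]
force: [0.6, 0.4, -4.3]
finger_gap: 0.0515
gripper_force: 35.0
```

Emit:
{"name": "carry_out", "arguments": {"deltas": [{"tx": 0,"ty": 0,"tz": 0,"roll": 0},{"tx": 0,"ty": 0,"tz": 0,"roll": 0},{"tx": 0,"ty": 0,"tz": 0,"roll": 0}]}}

```text
time_s: 6.68
position: [0.6633, -0.2368, 0.1085]
tcp_rot: [3.13, 0.251, 0.003]
force: [-0.7, -0.7, -4.1]
finger_gap: 0.0515
gripper_force: 35.0
```

Run:
```python
from h import *
s=snap('side','s3.png');t=snap('top','t3.png');st=ctrl.state();R=cv2.Rodrigues(st['tcp_rot'])[0];print(st['time_s'],st['position'],st['force'].round(2),'yaw',np.degrees(np.arctan2(R[1,0],R[0,0])))
print((R.T@(np.array([.6628,-.2375,st['position'][2]])-st['position'])*1000).round(1))
M=np.hstack([cv2.resize(s['img'][110:210,210:310],(400,400),interpolation=3),cv2.resize(t['img'][110:190,140:220],(400,400),interpolation=3)])
cv2.imwrite('pics/m3.png',M[:,:,::-1])
```

```text
6.775 [ 0.66317653 -0.23660005  0.10811686] [-0.11 -0.71 -4.07] yaw 9.181850129812965
[-0.5  0.8  0. ]
```

View pics/m3.png

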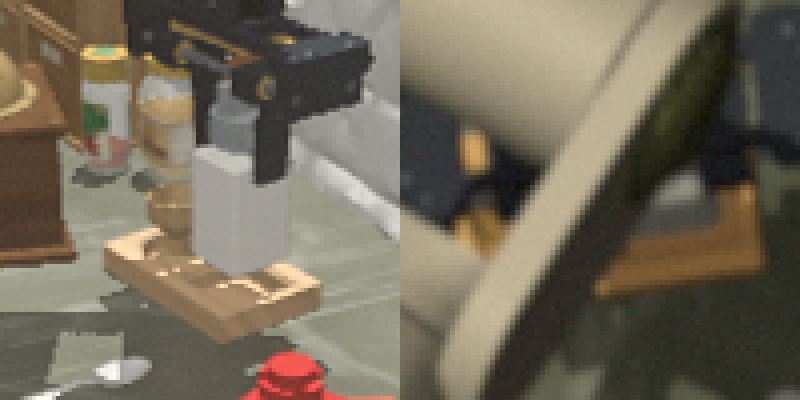

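The side view shows the bottle hanging just above the square recess, its foot at crop (240,270), clear of the egg cup at (170,205). Now I'll descend gently.

Emit:
{"name": "carry_out", "arguments": {"deltas": [{"tx": -0.5,"ty": 0.5,"tz": 6,"roll": 0},{"tx": -0.5,"ty": 0.5,"tz": 10,"roll": 0},{"tx": -0.5,"ty": 0.5,"tz": 13,"roll": 0},{"tx": -0.5,"ty": 0.5,"tz": 16,"roll": 0},{"tx": -0.5,"ty": 0.5,"tz": 19,"roll": 0}]}}

```text
time_s: 7.4
position: [0.6626, -0.237, 0.088]
tcp_rot: [3.131, 0.252, 0.0]
force: [-0.1, 0.4, -4.8]
finger_gap: 0.0513
gripper_force: 35.0
```

Emit:
{"name": "carry_out", "arguments": {"deltas": [{"tx": 0,"ty": 0,"tz": 2,"roll": 0},{"tx": 0,"ty": 0,"tz": 4,"roll": 0},{"tx": 0,"ty": 0,"tz": 4,"roll": 0}]}}

```text
time_s: 7.78
position: [0.6625, -0.237, 0.0841]
tcp_rot: [-3.131, -0.252, 0.0]
force: [-0.1, -0.3, -4.7]
finger_gap: 0.0517
gripper_force: 35.0
```

Emit:
{"name": "carry_out", "arguments": {"deltas": [{"tx": 0,"ty": 0,"tz": 2,"roll": 0},{"tx": 0,"ty": 0,"tz": 4,"roll": 0},{"tx": 0,"ty": 0,"tz": 6,"roll": 0},{"tx": 0,"ty": 0,"tz": 7,"roll": 0},{"tx": 0,"ty": 0,"tz": 7,"roll": 0}]}}

```text
time_s: 8.4
position: [0.6625, -0.237, 0.0772]
tcp_rot: [-3.131, -0.251, 0.0]
force: [-0.8, -0.7, -4.3]
finger_gap: 0.0517
gripper_force: 35.0
```

Emit:
{"name": "carry_out", "arguments": {"deltas": [{"tx": 0,"ty": 0,"tz": 0.7,"roll": 0},{"tx": 0,"ty": 0,"tz": 1.4,"roll": 0},{"tx": 0,"ty": 0,"tz": 1.4,"roll": 0}]}}

```text
time_s: 8.78
position: [0.6627, -0.237, 0.0763]
tcp_rot: [3.131, 0.252, 0.001]
force: [-0.1, 1.2, -0.6]
finger_gap: 0.0513
gripper_force: 35.0
```

Emit:
{"name": "carry_out", "arguments": {"deltas": [{"tx": 0,"ty": 0,"tz": 0,"roll": 0},{"tx": 0,"ty": 0,"tz": 0,"roll": 0},{"tx": 0,"ty": 0,"tz": 0,"roll": 0},{"tx": 0,"ty": 0,"tz": 0,"roll": 0},{"tx": 0,"ty": 0,"tz": 0,"roll": 0}], "fingers": 1}}

```text
time_s: 9.4
position: [0.6626, -0.237, 0.0759]
tcp_rot: [3.131, 0.251, 0.0]
force: [0.8, -0.4, 0.7]
finger_gap: 0.0881
gripper_force: 0.0
```

Emit:
{"name": "carry_out", "arguments": {"deltas": [{"tx": 0,"ty": 0,"tz": -15,"roll": 0},{"tx": 0,"ty": 0,"tz": -40,"roll": 0},{"tx": 0,"ty": 0,"tz": -70,"roll": 0},{"tx": 0,"ty": 0,"tz": -80,"roll": 0},{"tx": 0,"ty": 0,"tz": -80,"roll": 0}]}}

```text
time_s: 10.02
position: [0.6627, -0.237, 0.1564]
tcp_rot: [3.131, 0.251, 0.001]
force: [-0.3, -0.8, -0.8]
finger_gap: 0.0884
gripper_force: 0.0
```

Run:
```python
from h import *
w=snap('wrist','w5.png');np.savez('w5.npz',**w);s=snap('side');st=ctrl.state();R=cv2.Rodrigues(st['tcp_rot'])[0];print(st['time_s'],st['position'],st['force'].round(2),'yaw',np.degrees(np.arctan2(R[1,0],R[0,0])),st['finger_gap'])
M=np.zeros((384,800,3),np.uint8);M[:,:512]=w['img'];M[:288,512:]=cv2.resize(s['img'][110:210,210:310],(288,288),interpolation=3)
cv2.imwrite('pics/m4.png',M[:,:,::-1])
```

```text
10.125 [ 0.66219347 -0.23680002  0.15469858] [ 0.62 -0.14 -1.17] yaw 9.185702793043802 0.08821149788206951
```

View pics/m4.png

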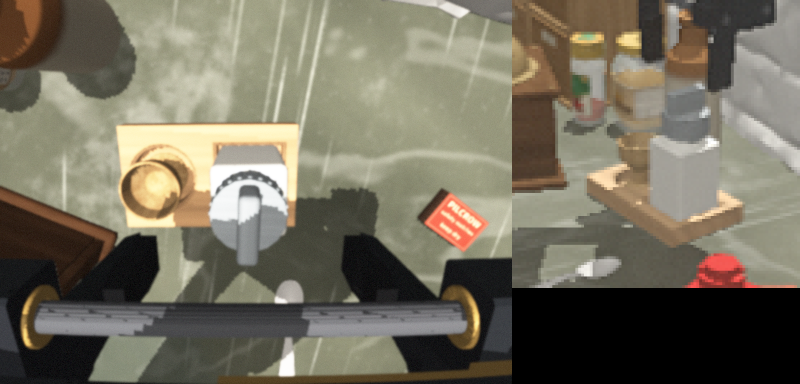

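The bottle sits in the recess with its cap on, its top near (248,205). The bar lies along tool x, centred between the fingers at column 248, and the egg cup is upright at (152,190). Next, the bar: TCP at z≈0.120, just above the skirt top at 0.117.

Emit:
{"name": "carry_out", "arguments": {"deltas": [{"tx": 0,"ty": 0,"tz": 10,"roll": 0},{"tx": 0,"ty": 0,"tz": 20,"roll": 0},{"tx": 0,"ty": 0,"tz": 28,"roll": 0},{"tx": 0,"ty": 0,"tz": 34,"roll": 0},{"tx": 0,"ty": 0,"tz": 34,"roll": 0}]}}

```text
time_s: 10.75
position: [0.6624, -0.2369, 0.1212]
tcp_rot: [-3.131, -0.251, 0.001]
force: [0.2, 0.7, -0.3]
finger_gap: 0.0885
gripper_force: 0.0
```

Emit:
{"name": "carry_out", "arguments": {"deltas": [{"tx": 0,"ty": 0,"tz": 0,"roll": 0},{"tx": 0,"ty": 0,"tz": 0,"roll": 0}]}}

```text
time_s: 11.0
position: [0.6627, -0.237, 0.1223]
tcp_rot: [3.131, 0.252, 0.001]
force: [-0.2, 0.8, 0.2]
finger_gap: 0.088
gripper_force: 0.0
```

Emit:
{"name": "carry_out", "arguments": {"deltas": [{"tx": 0,"ty": 0,"tz": 1.5,"roll": 0},{"tx": 0,"ty": 0,"tz": 1.5,"roll": 0},{"tx": 0,"ty": 0,"tz": 1.5,"roll": 0},{"tx": 0,"ty": 0,"tz": 1.5,"roll": 0},{"tx": 0,"ty": 0,"tz": 1.5,"roll": 0}], "fingers": 0, "newtons": 20}}

```text
time_s: 11.62
position: [0.6626, -0.237, 0.1204]
tcp_rot: [-3.131, -0.252, 0.0]
force: [0.4, -0.7, 0.5]
finger_gap: 0.0403
gripper_force: 0.0
```

Emit:
{"name": "carry_out", "arguments": {"deltas": [{"tx": 0,"ty": 0,"tz": 0,"roll": 0},{"tx": 0,"ty": 0,"tz": 0,"roll": 0},{"tx": 0,"ty": 0,"tz": 0,"roll": 0},{"tx": 0,"ty": 0,"tz": 0,"roll": 0}]}}

```text
time_s: 12.12
position: [0.6625, -0.237, 0.1204]
tcp_rot: [-3.131, -0.252, 0.0]
force: [-0.1, -0.1, 0.2]
finger_gap: 0.012
gripper_force: 20.0
```

```bash
cat > st.py <<'E'
from h import *
s=ctrl.state();R=cv2.Rodrigues(s['tcp_rot'])[0];print(s['time_s'],s['position'].round(4),'F',s['force'].round(2),'M',s['moment'].round(3),'yaw',round(float(np.degrees(np.arctan2(R[1,0],R[0,0]))),2),'gap',s['finger_gap'].round(4) if hasattr(s['finger_gap'],'round') else s['finger_gap'],s['gripper_force'],'q6',s['joint_positions'][5])
E
python3 st.py
```

```text
12.125 [ 0.6625 -0.237   0.1204] F [-0.13 -0.08  0.22] M [ 0.068  0.107 -0.018] yaw 9.19 gap 0.012007279944079977 20.000027536880225 q6 0.8991982347615591
```

Emit:
{"name": "carry_out", "arguments": {"deltas": [{"tx": 0,"ty": 0,"tz": 0,"roll": -0.03},{"tx": 0,"ty": 0,"tz": 0,"roll": -0.06},{"tx": 0,"ty": 0,"tz": 0,"roll": -0.09},{"tx": 0,"ty": 0,"tz": 0,"roll": -0.12}]}}

```text
time_s: 12.62
position: [0.6625, -0.237, 0.1203]
tcp_rot: [3.11, 0.442, -0.0]
force: [-0.9, -0.2, 0.8]
finger_gap: 0.0119
gripper_force: 20.0
```

```bash
python3 st.py
```

```text
12.625 [ 0.6625 -0.237   0.1203] F [-0.87 -0.25  0.81] M [ 0.095  0.137 -0.037] yaw 16.18 gap 0.011893991007754684 20.000280352542177 q6 0.7771631484068191
```

Emit:
{"name": "carry_out", "arguments": {"deltas": [{"tx": 0,"ty": 0,"tz": 0,"roll": -0.03},{"tx": 0,"ty": 0,"tz": 0,"roll": -0.06},{"tx": 0,"ty": 0,"tz": 0,"roll": -0.08}]}}

```text
time_s: 13.0
position: [0.6624, -0.237, 0.1204]
tcp_rot: [-3.09, -0.565, 0.0]
force: [-3.0, 1.0, 0.4]
finger_gap: 0.012
gripper_force: 20.0
```

```bash
python3 st.py
```

```text
13.0 [ 0.6624 -0.237   0.1204] F [-2.97  1.05  0.42] M [ 0.138  0.388 -0.273] yaw 20.71 gap 0.012021594996092174 20.00090972520411 q6 0.6979462153708146
```

There's a stop after about 11°, at 0.27 N m, so the thread is left-hand. Turning the other way.

Emit:
{"name": "carry_out", "arguments": {"deltas": [{"tx": 0,"ty": 0,"tz": 0,"roll": 0.1},{"tx": 0,"ty": 0,"tz": 0,"roll": 0.2},{"tx": 0,"ty": 0,"tz": 0,"roll": 0.3},{"tx": 0,"ty": 0,"tz": 0,"roll": 0.4},{"tx": 0,"ty": 0,"tz": 0,"roll": 0.5}]}}

```text
time_s: 13.62
position: [0.6626, -0.2373, 0.1204]
tcp_rot: [3.133, -0.223, 0.0]
force: [-1.0, -0.1, -0.0]
finger_gap: 0.012
gripper_force: 20.0
```

```bash
python3 st.py
```

```text
13.625 [ 0.6626 -0.2373  0.1204] F [-1.01 -0.05 -0.01] M [-0.017  0.236  0.087] yaw -8.15 gap 0.012015711409433175 19.998365265782923 q6 1.2016087117524963
```

Turning freely the other way, now 17° past the start.

Emit:
{"name": "carry_out", "arguments": {"deltas": [{"tx": 0,"ty": 0,"tz": 0,"roll": 0.1},{"tx": 0,"ty": 0,"tz": 0,"roll": 0.2},{"tx": 0,"ty": 0,"tz": 0,"roll": 0.3},{"tx": 0,"ty": 0,"tz": 0,"roll": 0.4},{"tx": 0,"ty": 0,"tz": 0,"roll": 0.5}]}}

```text
time_s: 14.25
position: [0.6626, -0.2368, 0.1204]
tcp_rot: [-2.981, 0.991, -0.0]
force: [-2.1, 2.1, 1.2]
finger_gap: 0.0118
gripper_force: 20.0
```

```bash
python3 st.py
```

```text
14.25 [ 0.6626 -0.2368  0.1204] F [-2.06  2.1   1.2 ] M [0.315 0.21  0.036] yaw -36.78 gap 0.011846659866833904 19.99837660929188 q6 1.7016187483621747
```

Emit:
{"name": "carry_out", "arguments": {"deltas": [{"tx": 0,"ty": 0,"tz": 0,"roll": 0.06},{"tx": 0,"ty": 0,"tz": 0,"roll": 0.12},{"tx": 0,"ty": 0,"tz": 0,"roll": 0.17},{"tx": 0,"ty": 0,"tz": 0,"roll": 0.22}]}}

```text
time_s: 14.75
position: [0.663, -0.2369, 0.1204]
tcp_rot: [-2.855, 1.31, -0.002]
force: [1.4, 0.4, -0.8]
finger_gap: 0.0119
gripper_force: 20.0
```

```bash
python3 st.py
```

```text
14.75 [ 0.663  -0.2369  0.1204] F [ 1.44  0.38 -0.82] M [ 0.192 -0.23   0.004] yaw -49.29 gap 0.011933521106785113 19.999220293248072 q6 1.919999944802489
```

Emit:
{"name": "carry_out", "arguments": {"deltas": [{"tx": 0,"ty": 0,"tz": 0,"roll": 0.03},{"tx": 0,"ty": 0,"tz": 0,"roll": 0.06},{"tx": 0,"ty": 0,"tz": 0,"roll": 0.09}]}}

```text
time_s: 15.12
position: [0.6627, -0.2368, 0.1204]
tcp_rot: [-2.793, 1.438, -0.0]
force: [0.7, 1.4, 0.2]
finger_gap: 0.0122
gripper_force: 20.0
```

```bash
python3 st.py
```

```text
15.125 [ 0.6627 -0.2368  0.1204] F [0.73 1.37 0.21] M [ 0.403 -0.185  0.236] yaw -54.47 gap 0.012187784112500499 20.007553102914244 q6 2.0103814945513583
```

Emit:
{"name": "carry_out", "arguments": {"deltas": [{"tx": 0,"ty": 0,"tz": 0,"roll": 0.02},{"tx": 0,"ty": 0,"tz": 0,"roll": 0.03}]}}

```text
time_s: 15.38
position: [0.6626, -0.2368, 0.1205]
tcp_rot: [-2.772, 1.478, 0.0]
force: [0.1, 1.3, 1.6]
finger_gap: 0.012
gripper_force: 20.0
```

```bash
python3 st.py
```

```text
15.375 [ 0.6626 -0.2368  0.1205] F [0.12 1.29 1.58] M [ 0.539 -0.172  0.378] yaw -56.15 gap 0.011964260510864815 20.001023705117404 q6 2.039629183582163
```

The stop is reached at 65° with 0.38 N m. I'll ease off slightly and lift a little.

Emit:
{"name": "carry_out", "arguments": {"deltas": [{"tx": 0,"ty": 0,"tz": 0,"roll": -0.04},{"tx": 0,"ty": 0,"tz": -1.5,"roll": -0.04},{"tx": 0,"ty": 0,"tz": -3,"roll": -0.04},{"tx": 0,"ty": 0,"tz": -5,"roll": -0.04}]}}

```text
time_s: 15.88
position: [0.6623, -0.2371, 0.125]
tcp_rot: [2.8, -1.423, -0.001]
force: [-0.1, 0.1, -2.5]
finger_gap: 0.012
gripper_force: 20.0
```

```bash
python3 st.py
```

```text
15.875 [ 0.6623 -0.2371  0.125 ] F [-0.12  0.13 -2.51] M [0.161 0.017 0.081] yaw -53.88 gap 0.012033277809315455 19.99967771815136 q6 1.9997174465467522
```

Emit:
{"name": "carry_out", "arguments": {"deltas": [{"tx": 0,"ty": 0,"tz": -2,"roll": 0},{"tx": 0,"ty": 0,"tz": -4,"roll": 0},{"tx": 0,"ty": 0,"tz": -7,"roll": 0},{"tx": 0,"ty": 0,"tz": -7,"roll": 0}]}}

```text
time_s: 16.38
position: [0.6627, -0.2371, 0.1331]
tcp_rot: [-2.801, 1.422, -0.001]
force: [-1.3, 1.5, 0.9]
finger_gap: 0.0121
gripper_force: 20.0
```

```bash
python3 st.py
```

```text
16.375 [ 0.6627 -0.2371  0.1331] F [-1.32  1.53  0.86] M [ 0.387  0.186 -0.061] yaw -53.85 gap 0.012132172011153 20.000027914065868 q6 1.999291158348839
```

Emit:
{"name": "carry_out", "arguments": {"deltas": [{"tx": 0,"ty": 0,"tz": -8,"roll": 0},{"tx": 0,"ty": 0,"tz": -18,"roll": 0},{"tx": 0,"ty": 0,"tz": -30,"roll": 0},{"tx": 0,"ty": 0,"tz": -45,"roll": 0},{"tx": 0,"ty": 0,"tz": -60,"roll": 0}]}}

```text
time_s: 17.0
position: [0.6627, -0.2371, 0.1938]
tcp_rot: [2.801, -1.422, 0.001]
force: [0.1, -0.3, -0.9]
finger_gap: 0.0121
gripper_force: 20.0
```

Emit:
{"name": "carry_out", "arguments": {"deltas": [{"tx": 0,"ty": 0,"tz": -13,"roll": 0},{"tx": 0,"ty": 0,"tz": -24,"roll": 0},{"tx": 0,"ty": 0,"tz": -28,"roll": 0},{"tx": 0,"ty": 0,"tz": -28,"roll": 0},{"tx": 0,"ty": 0,"tz": -28,"roll": 0}]}}

```text
time_s: 17.62
position: [0.6624, -0.237, 0.2197]
tcp_rot: [-2.801, 1.422, 0.002]
force: [0.3, 0.6, -1.9]
finger_gap: 0.0116
gripper_force: 20.0
```

Emit:
{"name": "carry_out", "arguments": {"deltas": [{"tx": 0,"ty": 0,"tz": 0,"roll": 0},{"tx": 0,"ty": 0,"tz": 0,"roll": 0},{"tx": 0,"ty": 0,"tz": 0,"roll": 0},{"tx": 0,"ty": 0,"tz": 0,"roll": 0}]}}

```text
time_s: 18.12
position: [0.6625, -0.237, 0.2203]
tcp_rot: [-2.801, 1.422, 0.0]
force: [0.4, -0.8, -0.2]
finger_gap: 0.012
gripper_force: 20.0
```

```bash
python3 st.py
python3 - <<'E'
from h import *
s=snap('side','s9.png');w=snap('wrist','w9.png')
hs=cv2.cvtColor(s['img'],cv2.COLOR_RGB2HSV)
# expected pixels: bottle body, neck top, cap skirt, egg cup
pts={'body':[.663,-.237,.05],'bodytop':[.663,-.237,.088],'neck':[.663,-.237,.108],'above neck':[.663,-.237,.15],'above':[.663,-.237,.17],'skirt':[.663,-.237,.205],'bar':[.663,-.237,.225],'egg':[.6515,-.1625,.05]}
for k,p in pts.items():
    u,v=proj(s,p)[0].round().astype(int);print(k,u,v,s['img'][v-1:v+2,u-1:u+2].reshape(-1,3).mean(0).round())
u=int(proj(s,pts['neck'])[0][0]);v0=int(proj(s,[.663,-.237,.24])[0][1]);v1=int(proj(s,[.663,-.237,0])[0][1])
print(v0,s['img'][v0:v1+5,u].tolist())
E
```

```text
18.125 [ 0.6625 -0.237   0.2203] F [ 0.35 -0.77 -0.17] M [ 0.078 -0.025 -0.03 ] yaw -53.84 gap 0.011962641402971012 19.99987511197105 q6 1.9991824205420754
body 269 170 [163. 160. 152.]
bodytop 269 158 [128. 128. 125.]
neck 269 151 [127. 129. 127.]
above neck 270 137 [124. 107.  88.]
above 270 130 [144. 107.  72.]
skirt 270 117 [117. 119. 118.]
bar 270 110 [54. 52. 50.]
egg 254 161 [166. 141. 105.]
104 [[57, 53, 53], [55, 51, 51], [53, 49, 47], [58, 56, 54], [51, 52, 48], [57, 56, 53], [51, 50, 48], [56, 52, 49], [52, 50, 49], [70, 69, 68], [118, 120, 118], [138, 141, 139], [127, 129, 129], [112, 114, 113], [115, 116, 116], [114, 115, 114], [115, 117, 117], [114, 116, 113], [117, 119, 117], [114, 117, 115], [118, 117, 115], [116, 82, 56], [129, 95, 64], [129, 94, 64], [129, 94, 64], [127, 93, 61], [140, 104, 72], [162, 119, 82], [116, 86, 60], [116, 86, 58], [117, 86, 61], [117, 88, 63], [117, 93, 73], [124, 109, 89], [135, 122, 106], [142, 133, 117], [146, 138, 123], [145, 139, 121], [144, 136, 119], [143, 136, 120], [146, 138, 122], [144, 136, 120], [143, 134, 118], [143, 135, 119], [160, 157, 148], [217, 221, 221], [127, 130, 128], [133, 134, 132], [121, 123, 121], [117, 118, 115], [117, 117, 116], [119, 119, 118], [120, 121, 119], [116, 117, 115], [121, 121, 119], [150, 149, 143], [198, 196, 186], [196, 193, 185], [194, 191, 183], [187, 184, 175], [167, 164, 156], [162, 158, 149], [163, 160, 152], [162, 159, 151], [162, 160, 151], [162, 160, 152], [162, 158, 152], [163, 160, 152], [163, 159, 151], [162, 158, 150], [162, 158, 150], [162, 158, 150], [163, 160, 152], [162, 159, 150], [162, 159, 151], [164, 160, 152], [163, 160, 152], [163, 160, 152], [163, 159, 152], [162, 159, 151], [163, 160, 153], [164, 160, 150], [165, 144, 120], [163, 134, 100], [142, 116, 89], [133, 107, 83]]
```

The side-image column shows the steel cap in the gripper (rows 113–124), background below it, then the neck and the body down to the stand. The egg cup is in place.

```bash
python3 -c "
from workcell import ctrl
print(ctrl.close_job())"
```

```text
the job is handed in; nothing more can be done
None
```

I handed the job in at about 18 s: the bottle is in the square recess, its left-hand cap is off and held about 10 cm above where it sat, and the egg cup is in place; the interface gave no verdict.

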